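Slide a crimp die home in its nest and latch it

TASK

Push the crimp die along the steel plate, in between the two rails of the nest, until its base stands fully home against the end stop. Then push the latch by its red knob across behind the die until the latch is fully shut. The die is only to be pushed, never lifted or tipped; leave the oil bottle, side cutters and hex key where they are.

Things in the scene. Friction and masses are not known exactly. Their poses are not given: they have to be found in the camera images.
- nest: Die nest: steel plate fixed to the bench, 104 mm wide, 10 mm thick, with two dark rails, an end stop and a brass latch. Origin on the bench, on the rails' centre line; z up, x the loading direction (to the end stop), y across. In its frame (mm) the plate spans x -120..82, y -52..52, top z 10; the bare half (x < -20) is where the die waits; walls of the rails' channel at y = +-23.3.
- nest_mouth (a point): Centre of the channel mouth on the plate top, nest frame (8, 0, 10) mm. Rails run from here to x 72, each with a 5 mm thick lip over the die's base: underside z 20, top z 25, inner edges y +-18.5 mm. Lead-ins 22 mm high flare back and out from the mouth at 26 degrees, to y +-37 at x -20 mm.
- nest_stop (a point): Middle of the end stop's face at the plate top, nest frame (68, 0, 10) mm; the stop is 20 mm high. With its base against it the die's origin is at (37, 0, 10) mm in the nest frame, with 1.3 mm of play to each side. Mind the hand: the wire stripper's front stands beyond the plate's +y edge (some 60 mm), and a black tray beyond its -x end.
- die: Crimp die, a grey steel block on a dark base plate, 0.3 to 0.6 kg, loose on the bare half of the nest's plate, up to 9 mm off the centre line and 0.3 rad askew. Base 44 x 62 x 8 mm (its x, y, z); block on it 32 x 44 mm, from 8 to 35 mm above the underside. Origin at the centre of the underside; its y axis lies along the nest's x axis when loaded.
- latch (a joint): Swing latch, rad: 0 = fully shut, the arm straight across behind the die's block, against a pin on the other rail; 1.57 = arm points back along the nest's -x; starts open at 1.75 to 2.25 (limit 2.9). In the nest frame the arm points along (-sin q, cos q). It can shut only when the die is home, stays where it is left, and moves with about 1 N at the knob.
- latch_pivot (a point): The latch's vertical pivot on top of the rail at the nest's -y side (the robot's side), nest frame (7.5, -35, 25) mm. The brass arm is 72 mm long, 12 mm wide and lies 27 to 36 mm above the bench; shut, it passes 1.5 mm behind the block of a die that is home.
- latch_knob (a point): Middle of the latch's red knob, an upright grip of 20 mm diameter, 40 to 69 mm above the bench (this point at 60 mm), 66 mm from the pivot.
- oil_bottle: White oil squeeze bottle with red cap, 38 mm diameter, 120 mm tall, stands on the bench in front of the crimp press, which is 0.38 m tall: pass over or round the press. Origin at the centre of its underside. Leave alone.
- side_cutters: Red-handled side cutters, 50 x 118 x 14 mm, lying flat on the bench. Origin at the centre of the underside. Leave alone.
- hex_key: Black L-shaped hex key, 31 x 82 x 6 mm, lying on the bench. Origin at the centre of its outline on the underside. Leave alone.

How it is judged:
By the outcome, as a careful person would: the job done as asked, in the order asked, and still so for the second after the job is handed in, with the robot touching nothing.
It also fails if it takes over 67 s, if anything falls off the work surface, if the arm or the gripper's body presses on something with over 40 N, if the wrist force passes 120 N, or if a joint passes its speed limit or range.

ROBOT

A 7-joint arm with a two-finger parallel gripper is mounted at the origin on a cart in front of the work surface, level with it; the furniture and walls round the work are solid. World frame = base frame: x ahead of the robot, y to its left, z up, the work surface at z = 0. Lengths are in m, angles in rad, forces in N, time in s.
With the tool pointing down it reaches from about 0.35 to 0.9 m from the base axis. Payload 8.1 kg.
Tool frame: the origin (TCP) lies between the finger pads; the fingertips stand 22 mm ahead of it and the grasp point (between the pads) lies 3 mm ahead of it (arm.tip_reach is the distance from the TCP to the fingertips, in m); z points along the fingers, y is the line along which they close (so a half turn about z gives the same grasp; the last joint's range is limited). The gripper opens to 92 mm and grips with 3 to 60 N. Pads are 19 mm wide; open, the fingers measure 130 mm over their backs; the gripper's body (75 mm by 190 mm) begins 47 mm behind the grasp point.
Start: joints at [1.196, 0.434, 0.025, 1.573, -0.012, 1.134, -0.075], TCP at [0.168, -0.602, 0.249] pointing down, gripper open.
Joint ranges: [-2.62, 2.62], [-0.44, 2.09], [-1.27, 1.32], [0.08, 2.57], [-1.32, 4.46], [0.12, 2], [-2.74, 2.74]. Speed limits (rad/s): [2.22, 2.22, 3.01, 3.01, 3.14, 3.14, 3.14].

INTERFACE

Orientations are given as a rotation vector (axis times angle).
In Python, from cell import telemetry, vision, job, arm gives the robot as it stands. The module is installed in compiled form; this text tells all that it offers.
- The arm moves only by the shell command python3 -m creep 'ROWS' [FORCE]. ROWS is text: rows parted by semicolons, each of 7 numbers parted by spaces: the finger opening in cm, from 0 to 9.18, then the shift along the tool's x, y, z in cm, then the turn, a rotation vector about the tool's x, y, z in degrees. A call has 1 to 5 rows; each row is the pose to reach, as a shift and turn from the pose commanded when the call began, along the tool's axes at that moment; what a row does not reach only later rows make up. A row lasts 1/8 s, in which the tool goes at most 62.5 mm and 10.7 degrees, less where a joint would pass 70% of its speed; a pose out of reach is approached as far as the arm can. A call with a gripper value outside its range is refused whole. The fingers move at their own pace and stop on an object; FORCE is the grip in N (left out, the last holds). Time passes only in rows, so rows that repeat a pose let the fingers close. It gives the time, the measured TCP pose, the force, the opening and the grip force at its end, in the units of the state.
- telemetry.observe(): the state, without advancing time (a new reading comes with each control period).
- vision.get_image(name): name is "side" or "top" or "wrist"; returns the picture (480x640x3 uint8, red, green, blue); there is no depth.
- vision.camera_info(name): a dict with "fov_y" (degrees; the focal length in pixels is half the picture's height over the tangent of half this angle, whatever the lens; pixels are square), "cx", "cy" (the principal point, pixels), "dist_coeffs" ([k1, k2, p1, p2, k3] as OpenCV has them; the pictures are not rectified), "extrinsics" (4x4, takes a point from camera to world coordinates). Camera axes: x right, y down, z forward; pixel columns grow to the right and rows downward; lengths in m; the calibration is good to about 2 mm. A picture is of the moment at which its call begins: read the wrist's pose just before it. camera_info takes no time and is no camera call; for the wrist camera it gives the pose at the moment of the call.
- job.sign_off(): hands the job in; it is judged then, once.
The state is a dict: "clock": time; "joints": joint angles; "dq": joint speeds; "joint_efforts": joint torques, N m; "position": TCP position; "ee_rot": TCP orientation; "force": force on the tool from outside, world axes, zero at the start; "ft_torque": the same for the moment, N m; "width": opening from 0.0 (shut) to 1.0 (fully open); "gripper_force": force on a finger pad.
Only numpy, scipy, OpenCV 4.12 (cv2) and the standard library are available. Lean on these libraries where they do the work, as an engineer would, in place of code of your own. Each camera call takes 0.05 s, during which the arm holds its last target. There are 200 camera calls.

## Working session

There is one attempt and no reset: what is moved stays moved. The work goes in short steps, Python scripts to look and compute and a shell command to move; the robot and the scene stay as the last step left them, time stands still between calls to the robot, and variables do not carry over. Pictures are saved under pics/ and viewed, at most 10 in all, crops included, and the job is handed in when it is done.

```bash
mkdir -p pics
cat > h.py <<'E'
import numpy as np, cv2
from scipy.spatial.transform import Rotation as R
from cell import telemetry, vision, job, arm
def K(ci):
    f=240/np.tan(np.radians(ci['fov_y'])/2)
    return np.array([[f,0,ci['cx']],[0,f,ci['cy']],[0,0,1.]])
def ray(ci,p):
    u=cv2.undistortPoints(np.array(p,float).reshape(-1,1,2),K(ci),np.array(ci['dist_coeffs'],float))[:,0]
    T=np.array(ci['extrinsics']); d=np.c_[u,np.ones(len(u))]@T[:3,:3].T
    return T[:3,3],d
def plane(ci,p,z):
    o,d=ray(ci,p); return o+d*((z-o[2])/d[:,2])[:,None]
def proj(ci,P):
    T=np.linalg.inv(np.array(ci['extrinsics']))
    return cv2.projectPoints(np.array(P,float).reshape(-1,1,3),cv2.Rodrigues(T[:3,:3])[0],T[:3,3],K(ci),np.array(ci['dist_coeffs'],float))[0][:,0]
def tri(c1,p1,c2,p2):
    o1,d1=ray(c1,[p1]);o2,d2=ray(c2,[p2]);d1=d1[0];d2=d2[0]
    A=np.c_[d1,-d2];s=np.linalg.lstsq(A,o2-o1,rcond=None)[0]
    a=o1+s[0]*d1;b=o2+s[1]*d2
    return (a+b)/2,np.linalg.norm(a-b)
E
python3 - <<'E'
from h import *
s=telemetry.observe();print(s)
for n in('side','top','wrist'):
    ci=vision.camera_info(n);im=vision.get_image(n);np.save(f'pics/{n}0.npy',im)
    cv2.imwrite(f'pics/{n}0.png',im[:,:,::-1]);print(n,ci)
E
```

```text
{'clock': 0.0, 'joints': array([ 1.19639111,  0.43522293,  0.02497489,  1.57409483, -0.01162276,
        1.13397399, -0.07507438]), 'dq': array([ 7.13316272e-05,  1.09278174e-03, -1.17070142e-03, -1.45631240e-03,
       -1.18062196e-03, -1.02656959e-04, -1.32786199e-03]), 'joint_efforts': array([-4.76921723e-04, -6.67838788e+01,  9.84767787e-01, -3.14464939e+01,
       -6.05554576e-02,  4.26987663e-02,  1.33655763e-04]), 'position': array([ 0.16762249, -0.60161572,  0.24794586]), 'ee_rot': array([-3.11113284e+00, -4.25345466e-01,  5.18710603e-04]), 'force': array([ 0.7341986 , -0.01228093,  0.55048909]), 'ft_torque': array([-0.03208522, -0.05027925,  0.02514699]), 'gripper_force': 0.0, 'width': 0.9983380298414547}
side {'fov_y': 47.80358521524107, 'cx': 322.9118387692244, 'cy': 233.71111597404888, 'dist_coeffs': array([-0.09913775,  0.        ,  0.        ,  0.        ,  0.        ]), 'extrinsics': array([[-0.98662896, -0.1051341 ,  0.1245396 ,  0.32678518],
       [-0.16111778,  0.51389928, -0.84258447,  1.04951758],
       [ 0.02458355, -0.85138379, -0.52396689,  0.63099166],
     
[... 219 characters left out ...]
   ]), 'extrinsics': array([[ 0.00908356, -0.99796309,  0.06314403,  0.38115792],
       [-0.9997557 , -0.00779113,  0.02068421,  0.14169478],
       [-0.02015012, -0.06331649, -0.99779006,  1.24448083],
       [ 0.        ,  0.        ,  0.        ,  1.        ]])}
wrist {'fov_y': 67.03731625936265, 'cx': 315.1057573472815, 'cy': 237.7414233834841, 'dist_coeffs': array([-0.04193659,  0.        ,  0.        ,  0.        ,  0.        ]), 'extrinsics': array([[ 0.26862264, -0.91753647, -0.2932042 ,  0.24830754],
       [-0.96324403, -0.2564057 , -0.08010653, -0.57871824],
       [-0.00167857,  0.30394563, -0.9526879 ,  0.38490239],
       [ 0.        ,  0.        ,  0.        ,  1.        ]])}
```

View pics/top0.png

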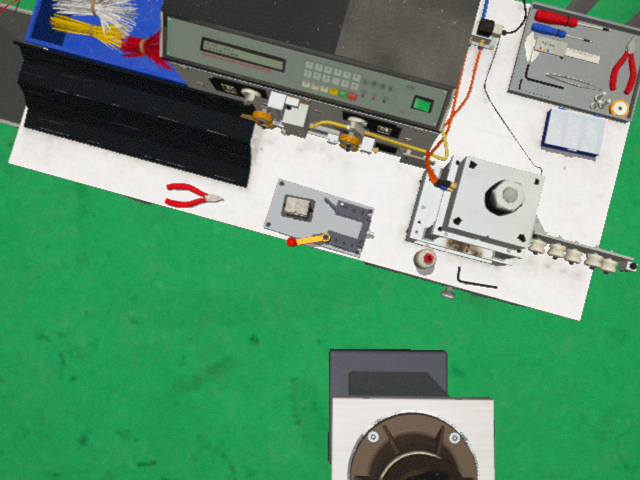

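View pics/side0.png

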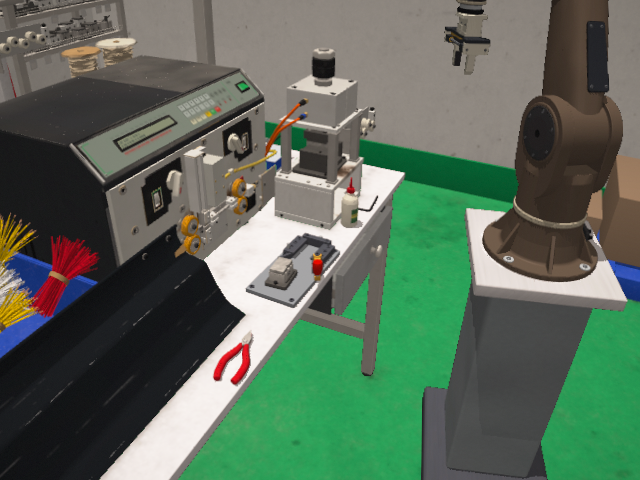

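The top view shows the nest at about (320,217), with the rails to the right, the die at (298,207) and the red knob at (291,242). The press is at (480,200) and the bottle at (425,258). The side view shows the same layout from behind.

Run:
```python
from h import *
ct=vision.camera_info('top');cs=vision.camera_info('side')
a=plane(ct,[(280,180),(375,206),(360,256),(264,228)],.01);print(a.round(3))
print('edges',[np.linalg.norm(a[i]-a[(i+1)%4]).round(3) for i in range(4)])
d=(a[1]-a[0]+a[2]-a[3]);print('yaw deg',np.degrees(np.arctan2(d[1],d[0])))
c=a.mean(0);u=d/np.linalg.norm(d);o=c+u*.019;print('nest origin',o.round(4))
print('knob',plane(ct,[(291,242)],.069).round(3), tri(ct,(291,242),cs,(319,256)))
print('press,bottle',plane(ct,[(408,238),(425,258),(450,295),(460,160),(520,265)],.1).round(3))
for n,x0,y0,x1,y1 in(('top',240,160,400,280),('side',230,220,350,310)):
    im=np.load(f'pics/{n}0.npy')[y0:y1,x0:x1,::-1]
    cv2.imwrite(f'pics/{n}c.png',cv2.resize(im,None,fx=5 if n=='top' else 6,fy=5 if n=='top' else 6,interpolation=cv2.INTER_CUBIC))
```

```text
[[0.58  0.265 0.01 ]
 [0.529 0.074 0.01 ]
 [0.429 0.104 0.01 ]
 [0.483 0.296 0.01 ]]
edges [np.float64(0.198), np.float64(0.105), np.float64(0.2), np.float64(0.102)]
yaw deg -105.42569028792236
nest origin [0.5002 0.1666 0.01  ]
knob [[0.452 0.237 0.069]] (array([0.4522388 , 0.23635911, 0.07664876]), np.float64(0.0015525593207235387))
press,bottle [[ 0.459  0.018  0.1  ]
 [ 0.422 -0.013  0.1  ]
 [ 0.355 -0.059  0.1  ]
 [ 0.605 -0.078  0.1  ]
 [ 0.411 -0.187  0.1  ]]
```

View pics/topc.png

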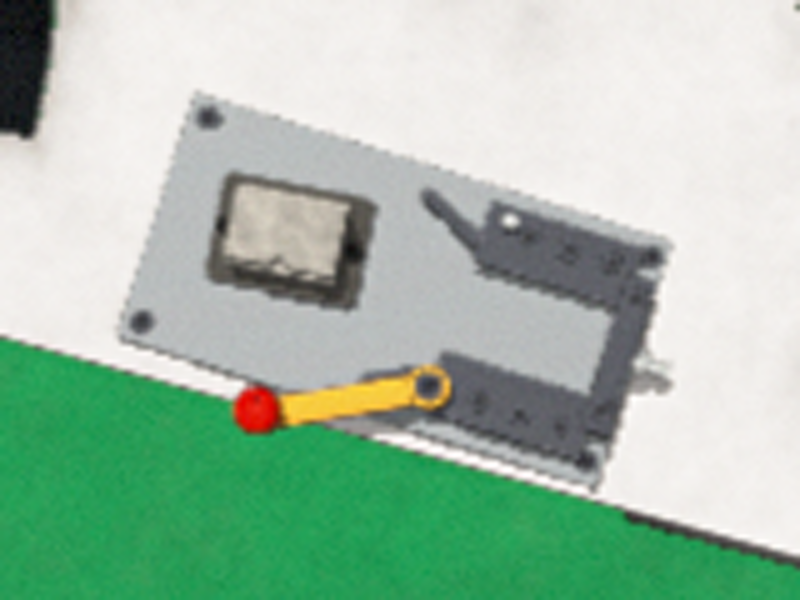

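The crop shows the plate clearly. The latch pivot is at crop (430,386) and the knob at (257,410). The die base corners are at crop (228,172), (376,203), (357,310) and (208,277).

```bash
cat >> h.py <<'E'
def tonest(P,o,yaw):
    c,s=np.cos(yaw),np.sin(yaw);d=np.atleast_2d(P)[:,:2]-o[:2];return np.c_[d@[c,s],d@[-s,c]]*1000
E
python3 - <<'E'
from h import *
ct=vision.camera_info('top');cs=vision.camera_info('side')
f=lambda l:[(240+x/5,160+y/5) for x,y in l]
pl=plane(ct,f([(197,93),(670,240),(598,490),(122,338)]),.01)
d=pl[1]-pl[0]+pl[2]-pl[3];yaw=np.arctan2(d[1],d[0]);o=pl.mean(0)+.019*d/np.linalg.norm(d)
print('nest',o,np.degrees(yaw),tonest(pl,o,yaw).round(1).tolist())
b=plane(ct,f([(228,172),(376,203),(357,310),(208,277)]),.018)
print('die',tonest(b,o,yaw).round(1).tolist(),tonest(b.mean(0),o,yaw))
e=b[1]-b[0]+b[2]-b[3];print('die ang',np.degrees(np.arctan2(e[1],e[0])-yaw))
print('pivot',tonest(plane(ct,f([(430,386)]),.036),o,yaw),'knob',tonest(plane(ct,f([(257,410)]),.069),o,yaw))
for t,s in(((248,186),(243,318)),((257,115),(205,260)),((248,186),(205,260))):
    P,g=tri(ct,t,cs,s);print('tray',P.round(3),round(g,4),tonest(P,o,yaw))
E
```

```text
nest [0.49856386 0.16755976 0.01      ] -107.12883421684563 [[-119.6, 51.6], [79.5, 52.1], [82.1, -52.1], [-117.9, -51.6]]
die [[-96.9, 24.1], [-36.7, 30.0], [-30.9, -13.1], [-91.5, -18.4]] [[-63.9898616   5.6389491]]
die ang 5.320885250799065
pivot [[  6.79277512 -34.22702365]] knob [[-51.79337805 -64.75836756]]
tray [ 0.572  0.333 -0.01 ] 0.0028 [[-179.92218159   21.54974207]]
tray [0.671 0.298 0.086] 0.0429 [[-175.70421696  126.0247048 ]]
tray [0.593 0.328 0.105] 0.0815 [[-180.72089243   43.16662024]]
```

```bash
python3 -m creep '9 0 0 -6 0 0 0; 9 0 -3 -11 0 0 0; 9 2 -8 -15 0 0 0; 9 5 -13 -18 0 0 0; 9 8.5 -18 -20 0 0 0'
```

```text
clock: 0.78
position: [0.1986, -0.4126, 0.447]
ee_rot: [3.112, 0.424, 0.001]
force: [0.6, 0.7, -0.4]
width: 0.98
gripper_force: 0.0
```

```bash
python3 -m creep '9 3.4 -5 0 0 0 -6; 9 6.9 -10 0 0 0 -12; 9 10.3 -15 0 0 0 -18; 9 13.8 -20 0 0 0 -24; 9 17.4 -25.3 0 0 0 -30'
```

```text
clock: 1.4
position: [0.2978, -0.1231, 0.4457]
ee_rot: [2.894, 1.221, 0.0]
force: [1.5, 0.2, 0.1]
width: 0.982
gripper_force: 0.0
```

```bash
python3 -m creep '9 5.7 -1.2 0 0 0 -5; 9 11.5 -2.4 0 0 0 -10; 9 17.3 -3.7 0 0 0 -16; 9 23 -4.9 1 0 0 -22; 9 28.7 -6 3 0 0 -27' && python3 -m creep '9 4 2.2 4 0 0 0; 9 8 4 8 0 0 0; 9 10.5 5.2 12 0 0 0; 9 10.5 5.2 16.7 0 0 0; 9 10.5 5.2 16.7 0 0 0'
python3 - <<'E'
from h import *
print(telemetry.observe()['position'])
ci=vision.camera_info('wrist');im=vision.get_image('wrist');np.save('pics/w1.npy',im);np.save('pics/w1ci.npy',ci,allow_pickle=True)
cv2.imwrite('pics/w1.png',im[:,:,::-1])
E
```

```text
clock: 2.02
position: [0.457, 0.1234, 0.416]
ee_rot: [2.53, 1.861, 0.003]
force: [2.1, -1.3, 0.0]
width: 0.979
gripper_force: 0.0
clock: 2.65
position: [0.5351, 0.2051, 0.2454]
ee_rot: [-2.531, -1.859, 0.011]
force: [-0.2, -0.1, 0.7]
width: 0.981
gripper_force: 0.0
[0.53513345 0.20511014 0.24536014]
```

View pics/w1.png

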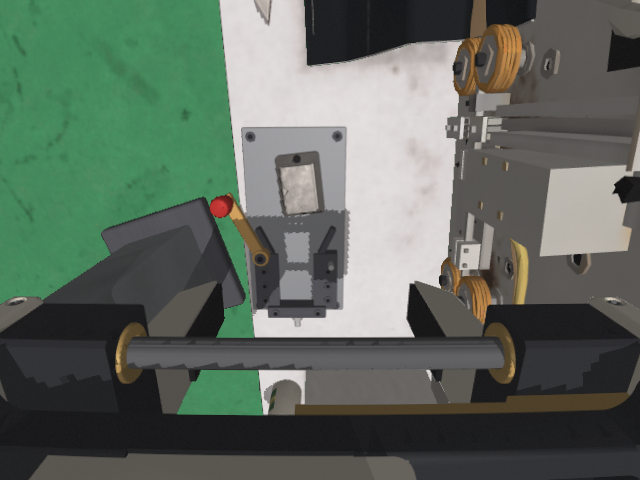

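The wrist view shows the plate corners at about (243,128), (346,128), (343,309) and the die base around (300,184). The knob is at (221,206), the pivot at (260,259), and the stripper wheels protrude at (466,65) and (455,280).

Run:
```python
from h import *
im=np.load('pics/w1.npy')[115:315,200:360,::-1]
im=cv2.convertScaleAbs(im,alpha=1.5,beta=10)
cv2.imwrite('pics/w1c.png',cv2.resize(im,None,fx=3,fy=3,interpolation=cv2.INTER_CUBIC))
ct=vision.camera_info('top');cw=np.load('pics/w1ci.npy',allow_pickle=True).item()
o=np.array([.4986,.1676]);y=np.radians(-107.1)
for t,w in(((262,120),(466,65)),((348,142),(452,280)),((236,238),(221,206))):
    P,g=tri(ct,t,cw,w);print(P,g,tonest(P,o,y))
```

```text
[0.68140377 0.29229039 0.0875535 ] 0.003082030337139852 [[-172.9298848   138.05856521]]
[0.63460504 0.13004936 0.10451437] 0.004853542835910025 [[ -4.10032331 141.03406986]]
[0.47440135 0.28956697 0.19321047] 0.07836966298241525 [[-109.45979824  -58.99211218]]
```

View pics/w1c.png

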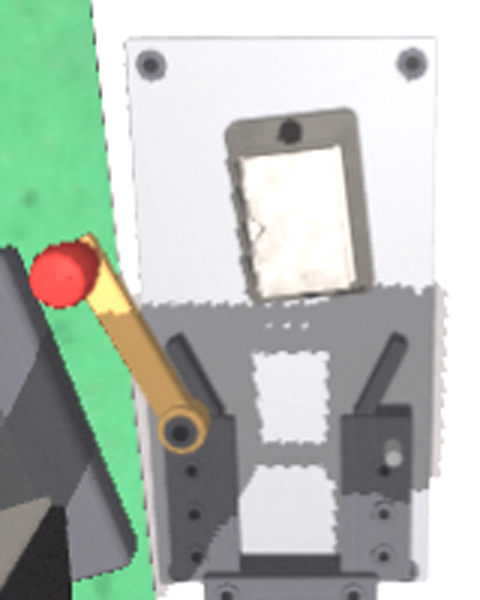

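The crop shows the die base corners at (226,122), (354,108), (372,288) and (252,302). The plate corners are (126,38), (437,38) and (428,580). The pivot is at (182,430) and the knob top at about (64,275).

Run:
```python
from h import *
cw=np.load('pics/w1ci.npy',allow_pickle=True).item()
ct=vision.camera_info('top')
f=lambda l:[(200+x/3,115+y/3) for x,y in l]
pl=plane(cw,f([(126,38),(437,38),(428,580)]),.01)
print(np.linalg.norm(pl[0]-pl[1]),np.linalg.norm(pl[2]-pl[1]))
d=pl[2]-pl[1]; e=pl[1]-pl[0]
y1=np.arctan2(d[1],d[0]);y2=np.arctan2(e[1],e[0])-np.pi/2;print(np.degrees([y1,y2]))
yaw=np.radians(-107.2); u=np.array([np.cos(yaw),np.sin(yaw)]);v=np.array([-u[1],u[0]])
ctr=(pl[0]+pl[2])[:2]/2;o=ctr+.019*u;print('o wrist',o)
b=plane(cw,f([(226,122),(354,108),(372,288),(252,302)]),.018)
for oo in(o,np.array([.4986,.1676])):
    print(tonest(b,oo,yaw).round(1).tolist(),tonest(b.mean(0),oo,yaw))
    print('pivot',tonest(plane(cw,f([(182,430)]),.036),oo,yaw),'knob',tonest(plane(cw,f([(62,275)]),.069),oo,yaw))
e=b[2]-b[1]+b[3]-b[0];print('die ang',np.degrees(np.arctan2(e[1],e[0])-yaw))
# heights by two views
g=lambda l:[(240+x/5,160+y/5) for x,y in l]
for n,t,w in(('die rear +y',(228,172),(354,108)),('die front -y',(357,310),(252,302)),('pivot',(430,386),(182,430)),('plate',(197,93),(437,38))):
    P,gp=tri(ct,g([t])[0],cw,f([w])[0]);print(n,P.round(4),round(gp,4))
```

```text
0.10235543648543385 0.19966562294309792
[-106.90235611 -107.46213809]
o wrist [0.50318263 0.17250362]
[[-92.4, -18.7], [-96.7, 23.3], [-36.2, 29.5], [-31.3, -11.9]] [[-64.13989533   5.54030886]]
pivot [[  9.0457707  -35.50718519]] knob [[-52.86059858 -63.16643827]]
[[-98.4, -15.8], [-102.8, 26.3], [-42.2, 32.4], [-37.3, -9.0]] [[-70.1793339    8.46795359]]
pivot [[  3.00633212 -32.57954046]] knob [[-58.90003716 -60.23879354]]
die ang 6.07398555797286
die rear +y [ 0.5537  0.2557 -0.0096] 0.0005
die front -y [ 0.4973  0.2017 -0.0027] 0.0007
pivot [0.4643 0.1715 0.0274] 0.0003
plate [ 0.5885  0.2697 -0.0216] 0.0006
```

```bash
python3 -m creep '0 3.5 -1 4 0 0 0; 0 7.8 -2.2 8 0 0 0; 0 7.8 -2.2 13 0 0 0; 0 7.8 -2.2 14.5 0 0 0; 0 7.8 -2.2 14.5 0 0 0' 10
python3 - <<'E'
from h import *
s=telemetry.observe();print(s['position'],s['ee_rot'],s['dq'].round(3),s['width'])
for n in('wrist','side'):
    ci=vision.camera_info(n);im=vision.get_image(n);np.save(f'pics/{n}2.npy',im);np.save(f'pics/{n}2ci.npy',ci,allow_pickle=True)
    if n=='side': im=cv2.resize(im[190:310,200:360],None,fx=5,fy=5,interpolation=cv2.INTER_CUBIC)
    cv2.imwrite(f'pics/{n}2.png',im[:,:,::-1])
E
```

```text
clock: 3.32
position: [0.5402, 0.2868, 0.1051]
ee_rot: [2.533, 1.857, 0.001]
force: [0.3, 0.5, 0.6]
width: 0.488
gripper_force: 0.0
[0.54024311 0.28682031 0.1050514 ] [2.53322791e+00 1.85680859e+00 1.11196885e-03] [ 0.008 -0.026 -0.018 -0.022 -0.008  0.005  0.004] 0.48802130388109827
```

View pics/wrist2.png

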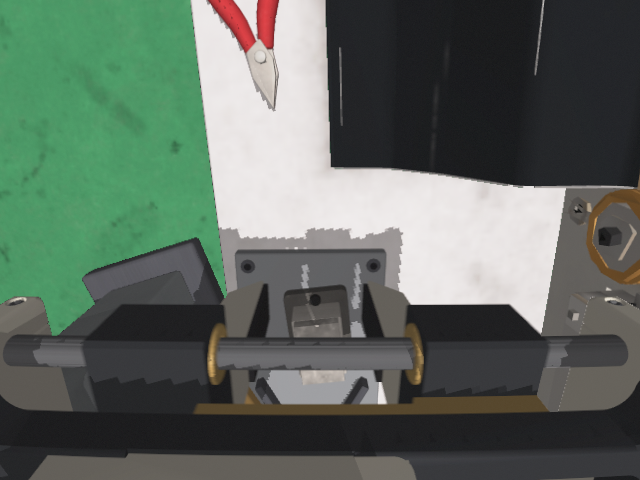

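View pics/side2.png

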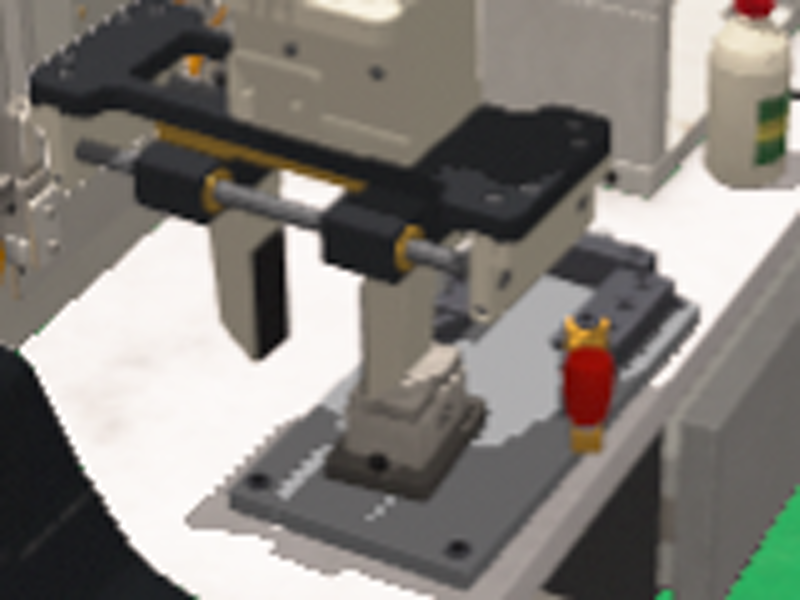

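The wrist view shows the plate's rear corners at (236,251) and (385,250), the die base's rear corners at about (285,290) and (347,286), and the stripper's foot line at about (566,190)–(545,360). In the side crop, the plate corners are at (230,490) and (470,585), and the die base corners at (330,465) and (430,497).

Run:
```python
from h import *
cw=np.load('pics/wrist2ci.npy',allow_pickle=True).item();cs=vision.camera_info('side');ct=vision.camera_info('top')
s=telemetry.observe();Rt=R.from_rotvec(s['ee_rot']).as_matrix();p=s['position']
yaw=np.radians(-107.2);o=np.array([.501,.170])
print('TCP nest',tonest(p,o,yaw))
tip=p+Rt@[0.0095,.0,.022]
print('tip in wrist',proj(cw,[tip+Rt@[0,.023,0],tip-Rt@[0,.023,0]]).round(0).tolist())
print('plate w',tonest(plane(cw,[(236,251),(385,250)],.01),o,yaw).round(1).tolist())
print('die w',tonest(plane(cw,[(285,290),(347,286)],.018),o,yaw).round(1).tolist())
print('stripper foot w',tonest(plane(cw,[(566,190),(545,350)],0),o,yaw).round(1).tolist())
f=lambda l:[(200+x/5,190+y/5) for x,y in l]
print('plate s',tonest(plane(cs,f([(470,585),(230,490)]),.01),o,yaw).round(1).tolist())
print('die s',tonest(plane(cs,f([(430,497),(330,465)]),.018),o,yaw).round(1).tolist())
print('side finger tips',[(np.array(q)-[200,190])*5 for q in proj(cs,[tip+Rt@[-.0095,.023,0],tip+Rt@[-.0095,-.023,0]])])
print('top plate', tonest(plane(ct,[(240+197/5,160+93/5),(240+122/5,160+338/5)],.01),o,yaw))
```

```text
TCP nest [[-124.12593866    3.22265876]]
tip in wrist [[363.0, 284.0], [266.0, 284.0]]
plate w [[-124.0, -50.3], [-124.1, 51.2]]
die w [[-98.5, -17.0], [-101.2, 25.1]]
stripper foot w [[-163.4, 176.4], [-34.8, 186.7]]
plate s [[-127.8, -56.5], [-121.8, 49.8]]
die s [[-98.8, -23.5], [-99.6, 19.2]]
side finger tips [array([271.18139531, 346.17731115]), array([382.03350195, 382.3623549 ])]
top plate [[-116.65479312   49.85559381]
 [-114.76075415  -53.36179059]]
```

```bash
python3 -m creep '0 0 -0.3 1 0 0 0; 0 0 -0.3 2 0 0 0; 0 0 -0.3 4 0 0 0; 0 0 -0.3 5.5 0 0 0; 0 0 -0.3 5.5 0 0 0' && python3 -m creep '0 0 0 0.6 0 0 0; 0 0 0 1.1 0 0 0; 0 0 0 1.4 0 0 0; 0 0 0 1.4 0 0 0; 0 0 0 1.4 0 0 0'
```

```text
clock: 4.05
position: [0.5354, 0.2876, 0.0467]
ee_rot: [-2.532, -1.859, 0.005]
force: [-0.6, 0.3, 0.8]
width: 0.005
gripper_force: 0.0
clock: 4.68
position: [0.5365, 0.2884, 0.0349]
ee_rot: [2.532, 1.859, 0.0]
force: [1.1, -0.2, -0.0]
width: 0.006
gripper_force: 0.0
```

```bash
python3 -m creep '0 -0.5 0 0 0 0 0; 0 -1 0 0 0 0 0; 0 -1.5 0 0 0 0 0; 0 -2 0 0 0 0 0; 0 -2.5 0 0 0 0 0' && python3 -m creep '0 -0.5 0 0 0 0 0; 0 -1 0 0 0 0 0; 0 -1.5 0 0 0 0 0; 0 -2 0 0 0 0 0; 0 -2.5 0 0 0 0 0'
python3 - <<'E'
from h import *
im=vision.get_image('top')[160:280,240:400];cv2.imwrite('pics/top3.png',cv2.resize(im,None,fx=5,fy=5,interpolation=cv2.INTER_CUBIC)[:,:,::-1])
E
```

```text
clock: 5.3
position: [0.5289, 0.2647, 0.0348]
ee_rot: [-2.532, -1.859, -0.001]
force: [0.0, 2.7, -1.2]
width: 0.009
gripper_force: 1.3
clock: 5.92
position: [0.5211, 0.2421, 0.035]
ee_rot: [-2.53, -1.859, -0.003]
force: [-1.1, 10.6, -1.8]
width: 0.008
gripper_force: 5.0
```

View pics/top3.png

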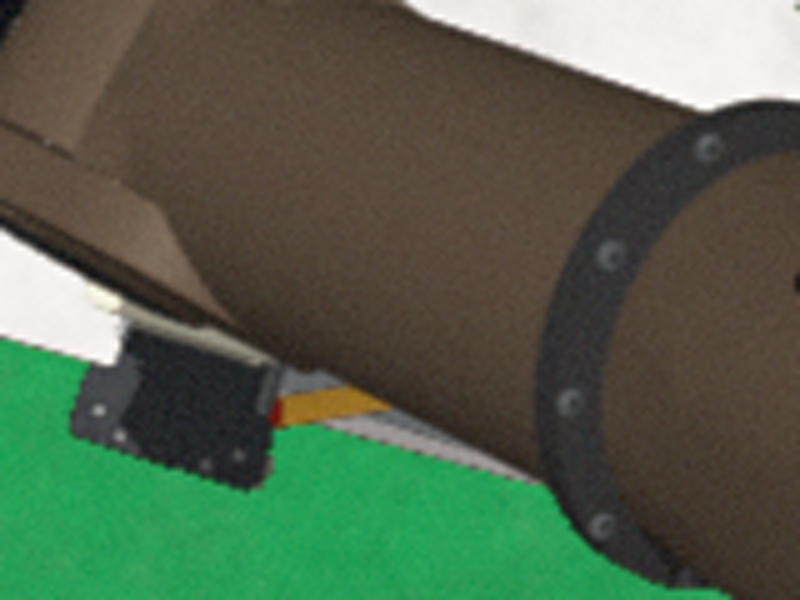

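The arm hides the nest from the top camera, and only the knob's edge shows at (278,412). I'll check the knob and die numerically in the side view.

Run:
```python
from h import *
def knob(im):
    h=cv2.cvtColor(im,cv2.COLOR_RGB2HSV);m=((h[...,0]<8)|(h[...,0]>172))&(h[...,1]>170)&(h[...,2]>80)
    m[:225]=0;m[300:]=0;m[:,:230]=0;m[:,345:]=0
    y,x=np.nonzero(m);return x.mean(),y.mean(),len(x),x.min(),x.max(),y.min(),y.max()
a=np.load('pics/side0.npy');b=np.load('pics/side2.npy');c=vision.get_image('side');np.save('pics/side4.npy',c)
for i in(a,b,c):print(knob(i))
s=telemetry.observe();print(s['position'],s['force'],s['ft_torque'])
```

```text
(np.float64(317.1171875), np.float64(266.5390625), 128, np.int64(313), np.int64(322), np.int64(260), np.int64(274))
(np.float64(317.1496062992126), np.float64(266.5826771653543), 127, np.int64(313), np.int64(322), np.int64(260), np.int64(274))
(np.float64(319.3333333333333), np.float64(272.0833333333333), 12, np.int64(317), np.int64(321), np.int64(269), np.int64(274))
[0.52086548 0.24168538 0.03489719] [ 0.14602017  5.1519552  -2.11190925] [ 1.45131753 -0.05841942  0.01488941]
```

```bash
for i in 1; do python3 -m creep '0 -0.4 0 0 0 0 0; 0 -0.8 0 0 0 0 0; 0 -1.2 0 0 0 0 0; 0 -1.6 0 0 0 0 0; 0 -2 0 0 0 0 0'; done; python3 -m creep '0 -0.4 0 0 0 0 0; 0 -0.8 0 0 0 0 0; 0 -1.2 0 0 0 0 0; 0 -1.6 0 0 0 0 0; 0 -1.6 0 0 0 0 0'
python3 - <<'E'
from h import *
s=telemetry.observe();print(s['ft_torque'],tonest(s['position'],np.array([.501,.170]),np.radians(-107.2)))
im=vision.get_image('side');np.save('pics/side5.npy',im)
cv2.imwrite('pics/side5.png',cv2.resize(im[190:310,200:360],None,fx=5,fy=5,interpolation=cv2.INTER_CUBIC)[:,:,::-1])
E
```

```text
clock: 6.65
position: [0.5157, 0.2226, 0.0353]
ee_rot: [-2.531, -1.86, -0.003]
force: [0.8, 5.0, 2.1]
width: 0.002
gripper_force: 2.7
clock: 7.28
position: [0.5107, 0.2069, 0.0352]
ee_rot: [-2.532, -1.859, -0.002]
force: [0.3, 4.6, 2.2]
width: 0.006
gripper_force: 2.2
[ 0.97472419 -0.12327141 -0.03809257] [[-38.08684953  -1.58593953]]
```

View pics/side5.png

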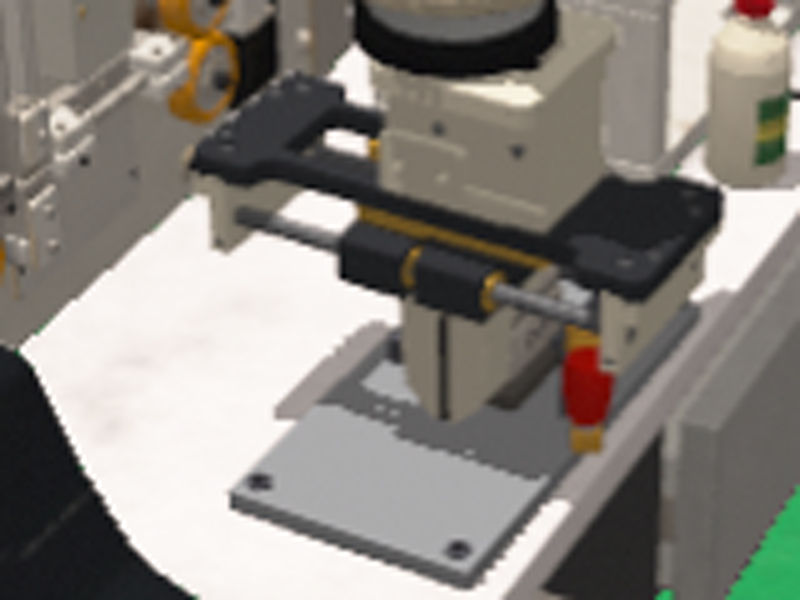

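The side view shows the hand clear of the knob at (587,390), which hasn't moved, and the fingers square behind the die. I'll keep pushing.

```bash
python3 -m creep '0 -0.4 0 0 0 0 0; 0 -0.8 0 0 0 0 0; 0 -1.2 0 0 0 0 0; 0 -1.6 0 0 0 0 0; 0 -1.6 0 0 0 0 0';  python3 -m creep '0 -0.3 0 0 0 0 0; 0 -0.6 0 0 0 0 0; 0 -0.9 0 0 0 0 0; 0 -1.2 0 0 0 0 0; 0 -1.2 0 0 0 0 0'
python3 - <<'E'
from h import *
s=telemetry.observe();print(s['ft_torque'],tonest(s['position'],np.array([.501,.170]),np.radians(-107.2)))
E
```

```text
clock: 7.95
position: [0.5058, 0.192, 0.0351]
ee_rot: [-2.531, -1.859, -0.002]
force: [-0.3, 6.4, 3.8]
width: 0.006
gripper_force: 2.8
clock: 8.57
position: [0.5023, 0.1806, 0.0351]
ee_rot: [-2.531, -1.859, -0.002]
force: [0.1, 6.4, 2.6]
width: 0.007
gripper_force: 2.9
[ 1.29308512 -0.03179639 -0.01579471] [[-10.53673092  -1.93890515]]
```

```bash
python3 -m creep '0 -0.1 0 0 0 0 0; 0 -0.2 0 0 0 0 0; 0 -0.3 0 0 0 0 0; 0 -0.4 0 0 0 0 0; 0 -0.4 0 0 0 0 0';  python3 -m creep '0 -0.1 0 0 0 0 0; 0 -0.2 0 0 0 0 0; 0 -0.3 0 0 0 0 0; 0 -0.3 0 0 0 0 0'
python3 - <<'E'
from h import *
s=telemetry.observe();print(s['ft_torque'],tonest(s['position'],np.array([.501,.170]),np.radians(-107.2)))
E
```

```text
clock: 9.2
position: [0.5012, 0.1771, 0.0352]
ee_rot: [-2.531, -1.86, -0.003]
force: [0.7, 6.9, 1.9]
width: 0.006
gripper_force: 3.2
clock: 9.7
position: [0.5009, 0.1762, 0.0354]
ee_rot: [-2.528, -1.86, -0.008]
force: [1.8, 12.0, -2.1]
width: 0.004
gripper_force: 6.1
[ 2.74350666 -0.5027632   0.01527028] [[-5.92605821 -1.94121953]]
```

```bash
python3 -m creep '0 -0.1 0 0 0 0 0; 0 -0.2 0 0 0 0 0; 0 -0.2 0 0 0 0 0; 0 -0.2 0 0 0 0 0'
python3 - <<'E'
from h import *
s=telemetry.observe();print(s['ft_torque'],tonest(s['position'],np.array([.501,.170]),np.radians(-107.2)))
E
```

```text
clock: 10.2
position: [0.5008, 0.176, 0.0357]
ee_rot: [-2.526, -1.86, -0.012]
force: [3.2, 16.5, -2.9]
width: 0.007
gripper_force: 8.3
[ 3.72240972 -0.74692861  0.04653224] [[-5.68614479 -1.94865907]]
```

The die sits hard against the stop: the force is rising and it no longer moves. Next I'll retreat and set up for the latch.

```bash
python3 -m creep '0 3 0 0 0 0 0; 0 3.5 0 -4 0 0 0; 0 4.5 -2 -8 0 0 0; 0 4.9 -6 -8 0 0 0; 0 4.9 -10.2 -8 0 0 0' && python3 -m creep '0 0 0 0 0 0 0; 0 0 0 0 0 0 0'
python3 - <<'E'
from h import *
s=telemetry.observe();print(s['ee_rot'],tonest(s['position'],np.array([.501,.170]),np.radians(-107.2))+[2.2,0])
for n in('top','wrist'):
    np.save(f'pics/{n}6.npy',vision.get_image(n));np.save(f'pics/{n}6ci.npy',vision.camera_info(n),allow_pickle=True)
ct=vision.camera_info('top');cw=vision.camera_info('wrist')
h=cv2.cvtColor(np.load('pics/top6.npy'),cv2.COLOR_RGB2HSV);m=((h[...,0]<8)|(h[...,0]>172))&(h[...,1]>170)&(h[...,2]>80)
m[:160]=0;m[280:]=0;m[:,:240]=0;m[:,400:]=0;y,x=np.nonzero(m);print('knob px',len(x),x.mean() if len(x) else 0,y.mean() if len(x) else 0)
E
```

```text
clock: 10.82
position: [0.4161, 0.2475, 0.1148]
ee_rot: [2.533, 1.857, -0.001]
force: [-0.2, 0.9, -0.5]
width: 0.009
gripper_force: 0.0
clock: 11.08
position: [0.4173, 0.2471, 0.1145]
ee_rot: [2.532, 1.858, -0.002]
force: [0.7, -0.5, -0.4]
width: 0.004
gripper_force: 0.0
[ 2.53174731e+00  1.85762426e+00 -1.76940130e-03] [[ -46.71003615 -102.78336309]]
knob px 0 0 0
```

```bash
python3 -m creep '0 0.1 0 2 0 0 0; 0 0.1 0 4.2 0 0 0; 0 0.1 0 4.2 0 0 0' && python3 -m creep '0 0 0.6 0 0 0 0; 0 0 1.2 0 0 0 0; 0 0 1.8 0 0 0 0; 0 0 2.4 0 0 0 0; 0 0 3 0 0 0 0' && python3 -m creep '0 0 0.6 0 0 0 0; 0 0 1.2 0 0 0 0; 0 0 1.8 0 0 0 0; 0 0 2.4 0 0 0 0; 0 0 3 0 0 0 0'
```

```text
clock: 11.55
position: [0.4171, 0.248, 0.0714]
ee_rot: [-2.534, -1.858, 0.005]
force: [-0.9, -0.6, -0.2]
width: 0.006
gripper_force: 0.0
clock: 12.18
position: [0.4463, 0.2402, 0.0728]
ee_rot: [2.532, 1.859, 0.0]
force: [-1.0, 1.6, 1.1]
width: 0.006
gripper_force: 0.7
clock: 12.8
position: [0.4747, 0.2307, 0.0726]
ee_rot: [2.532, 1.859, -0.001]
force: [-1.5, -1.2, 1.1]
width: 0.007
gripper_force: 0.6
```

```bash
python3 -m creep '0 0 0.5 0 0 0 0; 0 0 1 0 0 0 0; 0 0 1.5 0 0 0 0; 0 0 2 0 0 0 0; 0 0 2.4 0 0 0 0'
python3 - <<'E'
from h import *
s=telemetry.observe();print(tonest(s['position'],np.array([.501,.170]),np.radians(-107.2))+[2.2,0])
E
python3 -m creep '0 0 -0.5 0 0 0 0; 0 0.8 -1.2 0 0 0 0; 0 2.5 -1.2 0 0 0 0; 0 3.2 -0.8 0 0 0 0; 0 3.2 0 0 0 0 0'
```

```text
clock: 13.42
position: [0.4974, 0.2238, 0.0726]
ee_rot: [2.532, 1.859, -0.001]
force: [-2.8, -2.1, 0.7]
width: 0.007
gripper_force: 1.3
[[-48.13821572 -19.30719851]]
clock: 14.05
position: [0.5074, 0.2558, 0.0728]
ee_rot: [-2.531, -1.861, -0.001]
force: [1.0, -0.0, -0.4]
width: 0.006
gripper_force: 0.0
```

```bash
python3 -m creep '0 0 1.5 0 0 0 0; 0 0 3.1 0 0 0 0; 0 -0.5 3.1 0 0 0 0; 0 -1 3.1 0 0 0 0; 0 -1.5 3.1 0 0 0 0' && python3 -m creep '0 -0.6 0 0 0 0 0; 0 -1.2 0 0 0 0 0; 0 -1.8 0 0 0 0 0; 0 -2.4 0 0 0 0 0; 0 -3 0 0 0 0 0' &&  python3 -m creep '0 -0.4 0 0 0 0 0; 0 -0.8 0 0 0 0 0; 0 -1.2 0 0 0 0 0; 0 -1.6 0 0 0 0 0; 0 -1.6 0 0 0 0 0'
python3 - <<'E'
from h import *
s=telemetry.observe();print(tonest(s['position'],np.array([.501,.170]),np.radians(-107.2))+[2.2,0])
E
```

```text
clock: 14.68
position: [0.5313, 0.2306, 0.0727]
ee_rot: [-2.532, -1.86, 0.001]
force: [-0.1, 0.8, 1.1]
width: 0.007
gripper_force: 0.0
clock: 15.3
position: [0.5305, 0.2058, 0.0752]
ee_rot: [2.532, 1.858, 0.026]
force: [22.8, 6.8, -8.2]
width: 0.129
gripper_force: 10.7
clock: 15.92
position: [0.5253, 0.1873, 0.075]
ee_rot: [2.531, 1.854, 0.019]
force: [21.0, -0.4, -2.2]
width: 0.305
gripper_force: 8.4
[[-21.48936535  18.10370613]]
```

Run:
```python
from h import *
o=np.array([.501,.170]);yaw=np.radians(-107.2)
s=telemetry.observe();print(s['force'],s['ft_torque'],s['width'],s['gripper_force'])
ci={n:vision.camera_info(n) for n in('side','top','wrist')}
for n in ci:
    im=vision.get_image(n);np.save(f'pics/{n}7.npy',im)
    P=[o.tolist()+[z] for z in(.0,.06)];c=proj(ci[n],P)[1]
    h=cv2.cvtColor(im,cv2.COLOR_RGB2HSV);m=(((h[...,0]<8)|(h[...,0]>172))&(h[...,1]>150)&(h[...,2]>60)).astype(np.uint8)
    k,l,st,ce=cv2.connectedComponentsWithStats(m)
    print(n,'expect near',c.round(),[(st[i].tolist(),ce[i].round(1).tolist(),tonest(plane(ci[n],[ce[i]],.055),o,yaw).round(0).tolist()) for i in range(1,k) if st[i][4]>8 and np.linalg.norm(ce[i]-c)<150])
```

```text
[21.00141774 -0.35691164 -2.19982016] [-0.14211754 -4.66486317  0.29272572] 0.3046572825805344 8.369449187885039
side expect near [300. 242.] [([347, 178, 8, 15, 54], [350.4, 188.0], [[271.0, 13.0]]), ([282, 235, 8, 14, 102], [285.5, 241.6], [[-7.0, 30.0]]), ([214, 343, 36, 41, 584], [234.0, 363.0], [[-330.0, -69.0]])]
top expect near [326. 217.] [([348, 94, 8, 6, 30], [351.5, 96.7], [[-25.0, 240.0]]), ([167, 184, 40, 12, 186], [185.7, 188.1], [[-278.0, -28.0]]), ([165, 198, 41, 9, 197], [184.7, 202.5], [[-271.0, -56.0]])]
wrist expect near [277. 353.] [([320, 310, 27, 27, 582], [333.3, 324.4], [[-13.0, 28.0]])]
```

The knob wedged into the seam between the closed fingers. It now measures about nest (-8, 29), so q is about 0.23. I'll back off and push with the face of one finger.

```bash
python3 -m creep '4 0 0 0 0 0 0; 4 0.5 0 0 0 0 0; 4 2 0 0 0 0 0; 4 3.5 0 0 0 0 0; 2 3.5 0.8 0 0 0 0' 40; python3 -m creep '0 0 0 0 0 0 0; 0 0 0 0 0 0 0; 0 0 0 0 0 0 0; 0 0 0 0 0 0 0' 40
python3 - <<'E'
from h import *
o=np.array([.501,.170]);yaw=np.radians(-107.2)
s=telemetry.observe();print('TCP',tonest(s['position'],o,yaw)+[2.2,0],s['force'])
for n in('side','wrist'):
    ci=vision.camera_info(n);im=vision.get_image(n);c=proj(ci,[o.tolist()+[.06]])[0]
    h=cv2.cvtColor(im,cv2.COLOR_RGB2HSV);m=(((h[...,0]<8)|(h[...,0]>172))&(h[...,1]>150)&(h[...,2]>60)).astype(np.uint8)
    k,l,st,ce=cv2.connectedComponentsWithStats(m)
    print(n,[(st[i].tolist(),(tonest(plane(ci,[ce[i]],.058),o,yaw)+[2.2,0]).round(0).tolist()) for i in range(1,k) if st[i][4]>8 and np.linalg.norm(ce[i]-c)<70])
E
```

```text
clock: 16.7
position: [0.536, 0.2206, 0.0728]
ee_rot: [-2.528, -1.863, -0.001]
force: [-0.8, 0.5, -0.9]
width: 0.368
gripper_force: 0.0
clock: 17.2
position: [0.5363, 0.2179, 0.0727]
ee_rot: [2.533, 1.859, -0.0]
force: [-0.1, -0.9, 0.1]
width: 0.008
gripper_force: 0.0
TCP [[-53.9535936  19.5559733]] [-0.13389397 -0.88804265  0.07627425]
side [([288, 236, 2, 13, 18], [[-7.0, 21.0]])]
wrist [([318, 382, 4, 16, 53], [[-8.0, 22.0]])]
```

```bash
python3 -m creep '0 -0.7 0 0 0 0 0; 0 -1.4 0 0 0 0 0; 0 -2.1 0 0 0 0 0; 0 -2.7 0 0 0 0 0; 0 -3.2 0 0 0 0 0' && python3 -m creep '0 -0.2 0 0 0 0 0; 0 -0.4 0 0 0 0 0; 0 -0.6 0 0 0 0 0; 0 -0.8 0 0 0 0 0; 0 -0.8 0 0 0 0 0'
python3 - <<'E'
from h import *
s=telemetry.observe();print(s['ft_torque'],tonest(s['position'],np.array([.501,.170]),np.radians(-107.2))+[2.2,0])
E
```

```text
clock: 17.92
position: [0.5269, 0.1872, 0.0728]
ee_rot: [2.533, 1.859, 0.001]
force: [1.2, 0.5, 0.4]
width: 0.006
gripper_force: 0.6
clock: 18.55
position: [0.5243, 0.1797, 0.0727]
ee_rot: [2.532, 1.859, -0.001]
force: [1.4, 1.0, 1.2]
width: 0.004
gripper_force: 0.2
[ 0.03269949 -0.17886882 -0.03128057] [[-13.98024977  19.34936196]]
```

```bash
python3 -m creep '0 -0.1 0 0 0 0 0; 0 -0.2 0 0 0 0 0; 0 -0.3 0 0 0 0 0; 0 -0.4 0 0 0 0 0; 0 -0.4 0 0 0 0 0'; python3 -m creep '0 -0.1 0 0 0 0 0; 0 -0.2 0 0 0 0 0; 0 -0.3 0 0 0 0 0; 0 -0.3 0 0 0 0 0'
python3 - <<'E'
from h import *
s=telemetry.observe();print(s['ft_torque'],tonest(s['position'],np.array([.501,.170]),np.radians(-107.2))+[2.2,0])
E
```

```text
clock: 19.18
position: [0.5237, 0.1777, 0.073]
ee_rot: [-2.53, -1.859, -0.004]
force: [3.7, 6.3, -3.5]
width: 0.005
gripper_force: 3.4
clock: 19.68
position: [0.5235, 0.1773, 0.0732]
ee_rot: [-2.527, -1.86, -0.01]
force: [6.6, 12.9, -9.4]
width: 0.007
gripper_force: 7.0
[ 2.86450432 -1.37778005  0.17677917] [[-11.38117349  19.34996652]]
```

```bash
python3 -m creep '0 2 0 0 0 0 0; 0 4 0 0 0 0 0; 0 4 0 -6 0 0 0; 0 4 -1 -12 0 0 0; 0 4 -2 -17 0 0 0'; python3 -m creep '0 0 0 0 0 0 0; 0 0 0 0 0 0 0';  python3 - <<'E'
from h import *
ci=vision.camera_info('wrist');im=vision.get_image('wrist');np.save('pics/w8.npy',im);np.save('pics/w8ci.npy',ci,allow_pickle=True)
T=np.array(ci['extrinsics']);c=proj(ci,[[.5,.168,.01]])[0];print(c)
x0,y0=int(c[0])-75,int(c[1])-100
im=cv2.convertScaleAbs(im[y0:y0+150,x0:x0+160],alpha=1.4,beta=10);print(x0,y0)
cv2.imwrite('pics/w8.png',cv2.resize(im,None,fx=4,fy=4,interpolation=cv2.INTER_CUBIC)[:,:,::-1])
E
```

```text
clock: 20.3
position: [0.5148, 0.2186, 0.245]
ee_rot: [-2.531, -1.86, -0.001]
force: [0.8, 1.0, 0.6]
width: 0.002
gripper_force: 0.0
clock: 20.55
position: [0.515, 0.2174, 0.2422]
ee_rot: [2.532, 1.859, -0.002]
force: [0.3, -0.0, -0.7]
width: 0.005
gripper_force: 0.0
[314.8687039  253.16871597]
239 153
```

View pics/w8.png

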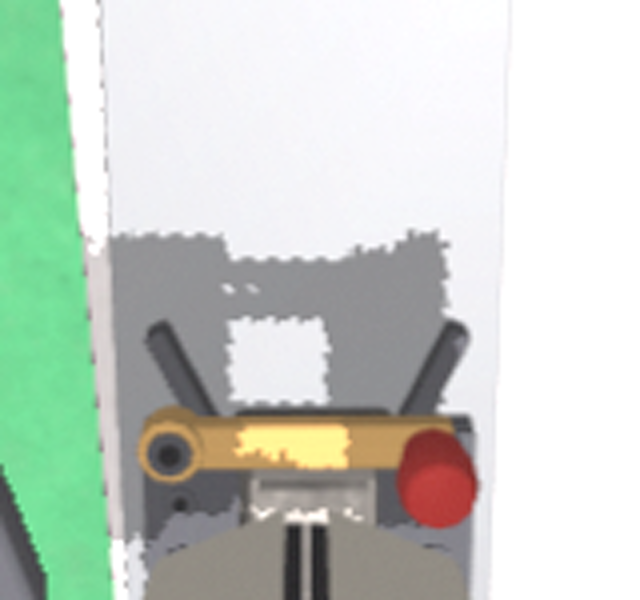

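The latch arm lies straight across from the pivot at (170,452) to the knob at (438,478), behind the block. The die sits square between the rails. The hand is clear, so I'm handing in.

```bash
python3 -c "
from cell import job
print(job.sign_off())"
```

```text
the job is handed in; nothing more can be done
None
```

I pushed the die against the end stop until it would go no further, then pushed the latch shut behind it by its knob, and handed the job in at about 21 s; sign-off returned no verdict.

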